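# Clamp a welded bracket and probe its two test dots

## Robot

A 6-joint arm with a two-finger parallel gripper is mounted at the origin on the work surface. World frame = base frame: x ahead of the robot, y to its left, z up, the work surface at z = 0. Lengths are in mm, angles in rad, forces in N, time in s.
With the tool pointing down it reaches from about 400 to 925 mm from the base axis. Payload 12.5 kg.
Tool frame: the origin (TCP) lies between the finger pads; the fingertips stand env.tip_extent ahead of it and the grasp point (between the pads) lies 11 mm behind it (env.tip_extent is the distance from the TCP to the fingertips, in mm); z points along the fingers, y is the line along which they close (so a half turn about z gives the same grasp; the last joint's range is limited). The gripper opens to 95 mm and grips with 3 to 60 N. Pads are 20 mm wide; open, the fingers measure 119 mm over their backs; the gripper's body (75 mm by 180 mm) begins 59 mm behind the grasp point.
Start: joints at [1.141, 0.491, 1.559, -0, 1.092, -0.106], TCP at [198.842, 592.547, 183.561] pointing down, gripper open.
Joint ranges: [-3.1, 3.1], [-0.84, 2.19], [0.05, 2.79], [-1.13, 4.28], [0.06, 2.93], [-2.69, 2.69]. Speed limits (rad/s): [2.22, 2.22, 2.79, 3.14, 3.14, 3.14].

## Interface

Orientations are given as [roll, pitch, yaw] about the fixed x, y, z axes, in that order (R = Rz(yaw) Ry(pitch) Rx(roll)).
In Python, from cell import env gives the robot as it stands.
- The arm moves only by the tool carry_out, never from a script. Its argument "motion" is a list of rows, each a list of 5 numbers: the shift along the tool's x, y, z in mm, then the turn about the tool's z in degrees, then the closure, from 0 (fully open) to 1 (shut). A call has 1 to 12 rows; each row shifts and turns the commanded pose from where the row before left it, along the tool's axes as they then stand; what a row does not reach is not made up. A row lasts 1/10 s, in which the tool goes at most 50 mm and 8.59 degrees, less where a joint would pass 70% of its speed; a pose out of reach is approached as far as the arm can. A call with a gripper value outside its range is refused whole. The fingers move at their own pace and stop on an object; the grip force is fixed at half the most. Time passes only in rows, so rows that do not move let the fingers close. It gives the time, the measured TCP pose, the force, the opening and the grip force at its end, in the units of the state.
- env.state(): the state, without advancing time (a new reading comes with each control period).
- env.read_camera(name): name is "scene" or "top" or "wrist"; returns a dict with "color" (400x640x3 uint8, red, green, blue), "K" (3x3 intrinsics, pixels), "R" (3x3) and "t" (3): a world point X has camera coordinates R X + t; the wrist camera has in their place "hand_eye" (4x4, takes a point from camera to tool coordinates, whose origin is the TCP and whose axes are the flange's). Camera axes: x right, y down, z forward; pixel columns grow to the right and rows downward; lengths in mm; the calibration is good to about 2 mm. A picture is of the moment at which its call begins: read the wrist's pose just before it. There is no depth.
- env.job_done(): hands the job in; it is judged then, once.
The state is a dict: "t": time; "joints": joint angles; "qvel": joint speeds; "tau": joint torques, N m; "eef_pos": TCP position; "tcp_rot": TCP orientation; "ft_force": force on the tool from outside, world axes, zero at the start; "moment": the same for the moment, N m; "opening": opening from 0.0 (shut) to 1.0 (fully open); "grip_force": force on a finger pad.
Only numpy, scipy, OpenCV 4.12 (cv2) and the standard library are available. Lean on these libraries where they do the work, as an engineer would, in place of code of your own. Each camera call takes 0.05 s, during which the arm holds its last target. There are 200 camera calls.

## Task

Swing the hold-down clamp arm over onto the welded bracket so that it rests on it. Then take the hand probe from its blue stand and gently touch its tip onto the yellow dot and then the blue dot, each time pressing until the sprung tip gives by a few millimetres and pausing about half a second. Hang the probe back in its stand, leaving the bracket clamped in its nest and the tools and scrap lying around where they were.

Things in the scene. Friction and masses are not known exactly. Their poses are not given: they have to be found in the camera images.
- fixture: Steel check fixture fixed to the table: plate 200 x 220 x 12 mm, origin at the centre of its underside, z up. Blue stops 14 mm high on it form the nest round the bracket. Two red hinge cheeks at its x = -80 mm (the robot's side), up to 92 mm above the table, carry the hold-down arm between them.
- nest (a point): Centre of the nest floor on the fixture's plate, 12 mm above the table, 5 mm from the plate's centre along the fixture's +x; the bracket sits here with 1.5 mm play.
- clamp_arm (a joint): Hold-down arm, rad. Hinge axis = fixture y, at fixture x = -80 mm, 80 mm above the table. 0 upright; -0.45 open, leaning away from the bracket; about 1.57 level, rubber foot on the bracket. Grows towards fixture +x. 22 mm wide (y), 14 mm thick, 142 mm long from the hinge, 0.5 kg. About 3 N at half length moves it; past upright it falls by its own damped weight in 1 to 2 s and stays.
- clamp_handle (a point): Middle of the red round handle (21 mm diameter, 42 mm long) on the free end of the clamp arm, on the arm's axis, 120 mm from the hinge.
- bracket: Welded aluminium bracket, a box open below, 64 x 170 mm (its x, y), 40 mm high, 0.45 kg; a 7 mm high flange stands along its +x edge. Origin at the centre of its underside. Lies loose in the nest, axes along the fixture's.
- point_yellow (a point): Centre of the yellow test dot, 18 mm diameter, on the bracket's flat top (52 mm above the table), at bracket x = -6, y = +58 mm.
- point_blue (a point): Centre of the blue test dot, 18 mm diameter, on the bracket's flat top (52 mm above the table), at bracket x = -6, y = -58 mm.
- probe: Hand probe hanging upright, tip down, in the stand; 0.17 kg; z up its axis. Origin: on the axis at the underside of its black collar (52 mm diameter, 5 mm thick). Above it an orange handle, 22 x 22 mm square (sides along x and y), up to 87 mm above the origin. Below, a steel shaft 16 mm diameter, 45 mm long, then the brass plunger, tip 70 mm below the origin.
- probe_tip (a point): Lowest point of the plunger's round brass tip (10 mm diameter), on the probe's axis, 70 mm below the probe's origin when not pressed.
- plunger (a joint): Sprung plunger of the probe, m: 0 = out, grows as the tip is pushed up into the shaft, 0.012 = bottomed. It starts to give at 0.7 N and takes 0.35 N more for each mm (about 5 N bottomed).
- stand: Blue probe stand fixed to the table: foot 100 x 90 mm, origin at the centre of its underside. Two level prongs, tops 100 mm up, each 26 mm wide, leave a slot 30 mm wide along its x, from the open end at x = -40 mm to a back wall at x = +42 mm that is no higher than the prongs. The probe's shaft hangs in the slot, its collar rests on the prongs.
- seat (a point): Middle of the slot at the level of the prong tops, 100 mm above the stand's origin; the hanging probe's origin lies about here.
- tray: Grey offcut tray fixed to the table, 180 x 130 mm, 35 mm high, origin at the centre of its underside; two loose metal offcuts lie in it. Not needed.
- wire_brush: Red-handled wire brush, 250 mm long, 32 mm high, lying on the table. Bystander.
- hammer: Hammer lying on the table. Bystander.
- spray_can: Spray can, 64 mm diameter, 180 mm tall, standing. Bystander.
- g_clamp: Blue G-clamp, about 190 mm long, lying flat. Bystander.
- aluminium_plate: Aluminium sheet 70 x 170 x 6 mm lying on the table. Bystander.
- offcut_a: Aluminium bar offcut, 110 x 30 x 12 mm, loose in the tray. Bystander.
- offcut_b: Dark steel angle offcut, 100 x 30 x 30 mm, loose in the tray. Bystander.
There are look-alikes about, which are no part of the job. Of the things like the probe, leave any that is purple; of the rest the smaller one is meant. Leave any pink look-alike of the bracket alone.

How it is judged (in metres and radians):
On the way, in this order (a step that is already met when the one before it is completed fails the run):
1. the clamp arm has swung over and rests on the bracket (value of joint clamp_arm between 1.42 and 1.68 rad and horizontal distance between bracket and nest below 0.006 m), for 0.3 s.
2. the probe tip is pressed onto the yellow dot, plunger in by 1.5 mm or more, bracket clamped (value of joint plunger above 0.0015 m and distance between probe_tip and point_yellow below 0.0095 m and value of joint clamp_arm between 1.42 and 1.68 rad), for 0.2 s.
3. then the probe tip is pressed onto the blue dot, plunger in by 1.5 mm or more, bracket clamped (value of joint plunger above 0.0015 m and distance between probe_tip and point_blue below 0.0095 m and value of joint clamp_arm between 1.42 and 1.68 rad), for 0.2 s.
At the end, for the whole second after the job is handed in: The probe hangs released, upright (within 0.12 rad) and still in the stand's slot, its collar on the prongs (origin within 28 mm of the seat across and 5 mm in height); the clamp arm rests on the bracket (joint 1.42 to 1.68 rad), and the bracket lies flat in its nest (within 6 mm and 0.05 rad) (all of step 1 and horizontal distance between probe and seat below 0.028 m and z of probe in the frame of seat between -0.005 and 0.005 m and angle between probe's own z axis and vertical below 0.12 rad and linear speed of probe below 0.02 m/s and angle between bracket's own z axis and vertical below 0.05 rad); the robot touches nothing.
It fails at once if the probe presses on the bracket with more than 25 N (contact force between probe and bracket above 25 N).
It fails at once if the bracket is lifted or pushed more than 12 mm (distance of bracket from where it was at the start of the episode above 0.012 m).
It fails at once if the wire brush, hammer, spray can, G-clamp, aluminium sheet or an offcut is moved more than 30 mm (distance of any of wire_brush, hammer, spray_can, g_clamp, aluminium_plate, offcut_a, offcut_b from where it was at the start of the episode above 0.03 m).
It also fails if it takes over 61 s, if anything falls off the work surface, if the arm or the gripper's body presses on something with over 40 N, if the wrist force passes 120 N, or if a joint passes its speed limit or range.

## Working session

There is one attempt and no reset: what is moved stays moved. The work goes in short steps, Python scripts to look and compute and a tool call to move; the robot and the scene stay as the last step left them, time stands still between calls to the robot, and variables do not carry over. Pictures are saved under pics/ and viewed, at most 10 in all, crops included, and the job is handed in when it is done.

Besides the shell and the picture viewer there is one more tool, called after "Call:" as name(argument=value, ...), one argument or row to a line, values as JSON. carry_out: Moves the arm, as the interface text tells. Its arguments: {"type":"object","properties":{"motion":{"type":"array"}},"required":["motion"]}

```bash
mkdir -p pics; ls; cat > h.py <<'E'
import numpy as np,cv2
from cell import env
def save(im,p): cv2.imwrite(p,cv2.cvtColor(im,cv2.COLOR_RGB2BGR))
def ray(c,u,v,z):
    R=np.array(c['R']);t=np.array(c['t']).ravel()
    o=-R.T@t; d=R.T@np.linalg.inv(c['K'])@np.array([u,v,1.])
    return o+d*(z-o[2])/d[2]
E
python3 - <<'E'
from h import *
for n in('top','scene'):
    c=env.read_camera(n);save(c['color'],f'pics/{n}0.png')
    print(n,-np.array(c['R']).T@np.array(c['t']).ravel())
print(env.state(),env.tip_extent)
E
```

```text
pics
top [ 467.94738833  -25.49085522 1301.6070236 ]
scene [ 760.47954436  429.77748413 1050.24009437]
{'t': 0.1, 'joints': array([ 1.14143431e+00,  4.91467716e-01,  1.55937096e+00, -1.52768655e-06,
        1.09170711e+00, -1.05575572e-01]), 'qvel': array([ 0.00011443, -0.0033553 , -0.00253241, -0.00012023, -0.00012813,
        0.00152878]), 'tau': array([ 3.23834087e-03, -6.13632131e+01, -2.58607239e+01,  6.93846191e-02,
        4.70687484e-02, -3.30333512e-05]), 'eef_pos': array([198.71379841, 592.31774843, 183.04585529]), 'tcp_rot': array([-3.14064469e+00, -9.90931026e-05,  2.81780686e+00]), 'ft_force': array([-1.14124883,  0.56258003,  0.51789594]), 'moment': array([-0.01048458,  0.01688225, -0.058914  ]), 'grip_force': 0.0, 'opening': 0.9977509148043687} 8.0
```

View pics/top0.png

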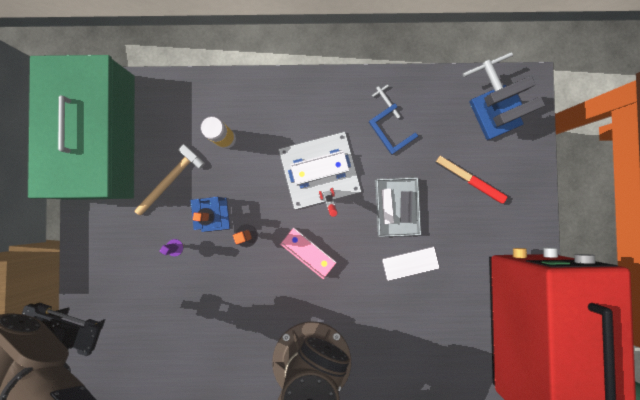

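View pics/scene0.png

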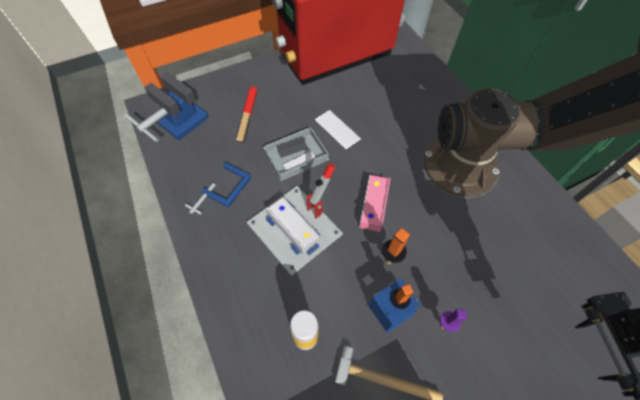

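Top view: the fixture is at about (320,170), with the yellow dot at (302,174), the blue dot at (338,164) and the red arm handle at (332,210). The stand with the orange probe is at (208,214). The look-alikes are orange at (242,237), purple at (172,248) and the pink bracket at (308,253).

```bash
cat >> h.py <<'E'
def blobs(im,lo,hi,roi,mina=6):
    h=cv2.cvtColor(im,cv2.COLOR_RGB2HSV); m=cv2.inRange(h,lo,hi); x0,y0,x1,y1=roi
    k=np.zeros_like(m);k[y0:y1,x0:x1]=m[y0:y1,x0:x1]
    n,l,s,c=cv2.connectedComponentsWithStats(k)
    return [(s[i,4],c[i],s[i,:4],l==i) for i in range(1,n) if s[i,4]>=mina]
E
python3 - <<'E'
from h import *
T=env.read_camera('top');S=env.read_camera('scene')
Y=((22,120,120),(35,255,255));B=((105,150,60),(130,255,255));O=((3,150,60),(14,255,255));R=((0,150,60),(4,255,255))
for nm,c,col,roi,z in [('yT',T,Y,(280,140,360,200),52),('bT',T,B,(280,140,360,200),52),('yS',S,Y,(260,190,340,260),52),('bS',S,B,(240,190,340,260),52),
 ('standT',T,B,(180,185,240,240),100),('oT',T,O,(180,185,260,250),187),('oS',S,O,(370,220,430,320),187),('redT',T,R,(310,180,345,225),150),('redS',S,R,(300,160,340,220),150)]:
    for a,ce,bb,m in blobs(c['color'],*col,roi): print(nm,a,ce.round(1),bb,ray(c,*ce,z).round(1))
a=T['color'][180:260,160:260];b=T['color'][125:225,270:370]
c1=S['color'][225:335,365:465];d=S['color'][160:280,240:350]
f=lambda i:cv2.resize(i,(390,290),interpolation=cv2.INTER_CUBIC)
save(np.vstack([np.hstack([f(a),f(b)]),np.hstack([f(c1),f(d)])]),'pics/c1.png')
E
```

```text
yT 13 [301.4 173.6] [300 172   4   4] [588.3  20.1  52. ]
bT 12 [337.6 164.2] [336 163   4   4] [615.8 -92.1  52. ]
yS 14 [306.3 234.5] [305 233   4   4] [586.2  23.7  52. ]
bS 10 [281.5 207.8] [280 207   4   3] [614.8 -88.   52. ]
bS 11 [270.1 220.7] [268 218   5   6] [662.4 -63.6  52. ]
standT 76 [211.6 204.8] [201 198  18  15] [494.8 284.6 100. ]
standT 51 [195.1 204.8] [192 200   8  11] [495.3 333.4 100. ]
standT 10 [223.4 207.4] [222 206   4   5] [486.6 250.  100. ]
standT 12 [224. 213.] [222 211   5   5] [470.  248.3 100. ]
standT 26 [223.9 223.4] [222 219   6   9] [439.3 248.8 100. ]
standT 20 [196.9 224.6] [194 222   8   6] [436.8 328.2 100. ]
standT 69 [211.8 226.1] [203 222  18   8] [432.  284.4 100. ]
oT 59 [197.2 216.3] [193 213   9   8] [461.8 301.7 187. ]
oT 11 [203.7 216.6] [202 214   5   6] [460.7 283.9 187. ]
oT 109 [239.1 237.4] [233 232  13  12] [402.5 187.6 187. ]
oS 341 [397.9 242.5] [388 229  22  28] [416.2 199.1 187. ]
oS 216 [403.6 294. ] [396 285  17  19] [473.7 313.7 187. ]
redT 60 [332.  210.6] [329 205   8  11] [472.6 -68.8 150. ]
redS 94 [328.7 170.6] [324 164  11  14] [459.2 -87.2 150. ]
redS 30 [309. 202.] [308 195   4  13] [554.7 -20.2 150. ]
redS 50 [317.9 209.1] [315 202   7  15] [542.8  10.1 150. ]
```

View pics/c1.png

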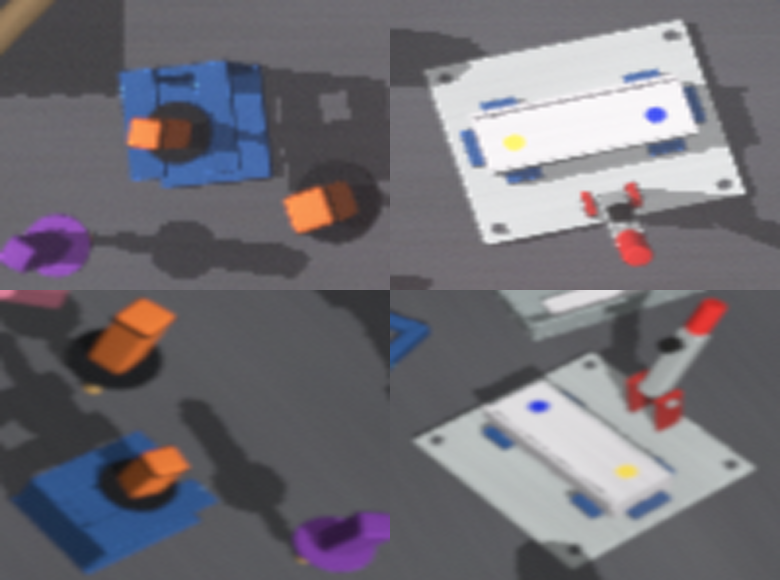

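The crops confirm the layout: yaw is about 14°, the yellow dot is on the robot's left, and the probe hangs in the stand. I'll rise and go above the stand for a wrist view.

Call:
carry_out(
  motion=[
    [0,0,-45,0,0],
    [0,0,-45,0,0],
    [0,0,-45,0,0],
    [0,0,-45,0,0],
    [-42,-24,0,0,0],
    [-42,-24,0,0,0],
    [-42,-24,0,0,0],
    [-42,-24,0,0,0],
    [-42,-24,0,0,0],
    [-42,-24,0,0,0],
    [-42,-24,0,0,0],
    [0,0,0,0,0],
  ],
)

```text
t: 1.4
eef_pos: [427.1, 336.1, 363.3]
tcp_rot: [-3.141, 0.001, 2.813]
ft_force: [-0.7, 0.2, 0.3]
opening: 0.999
grip_force: 0.0
```

```bash
cat >> h.py <<'E'
from scipy.spatial.transform import Rotation as Ro
def wrist():
    s=env.state(); c=env.read_camera('wrist'); T=np.eye(4);T[:3,:3]=Ro.from_euler('xyz',s['tcp_rot']).as_matrix();T[:3,3]=s['eef_pos']
    M=np.linalg.inv(T@np.array(c['hand_eye'])); c['R']=M[:3,:3];c['t']=M[:3,3]; return c,s
def pix(c,X):
    p=np.array(c['K'])@(np.array(c['R'])@np.array(X)+np.array(c['t']).ravel()); return p[:2]/p[2]
def totool(s,d):  # world shift -> tool axes
    return Ro.from_euler('xyz',s['tcp_rot']).as_matrix().T@np.array(d)
E
python3 - <<'E'
from h import *
c,s=wrist();save(c['color'],'pics/w1.png');print(c['hand_eye'],c['K'],s['eef_pos'],s['tcp_rot'])
print(pix(c,[462,302,187]),pix(c,[402,188,187]))
E
```

```text
[[-2.53759704e-04 -9.61482747e-01 -2.74865173e-01  7.73458430e+01]
 [ 9.99999878e-01 -3.60363800e-04  3.37343221e-04 -7.24181703e-01]
 [-4.23401145e-04 -2.74865054e-01  9.61482721e-01 -2.02230341e+02]
 [ 0.00000000e+00  0.00000000e+00  0.00000000e+00  1.00000000e+00]] [[360.23373655   0.         323.77875159]
 [  0.         360.23373655 200.13321627]
 [  0.           0.           1.        ]] [427.05992704 336.07971243 363.26880522] [-3.14076651e+00  5.37523928e-04  2.81280974e+00]
[305.43426721 211.56713135] [188.17838665 194.08721772]
```

View pics/w1.png

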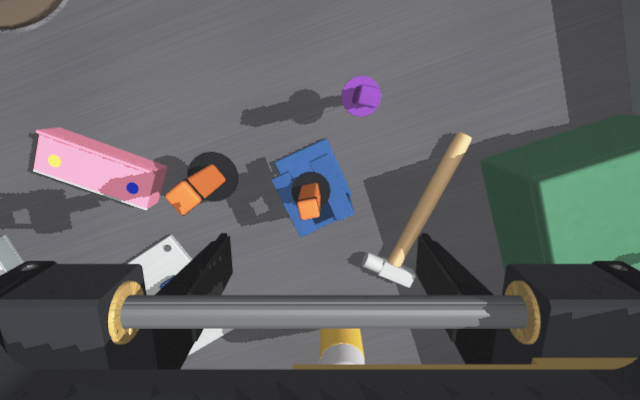

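The wrist view shows the stand at about (313,187) with the smaller orange probe in it. The handle top is at about (309,208). The look-alike at (195,190) is larger.

```bash
python3 - <<'E'
from h import *
c,s=wrist();im=c['color']
hs=cv2.cvtColor(im,cv2.COLOR_RGB2HSV)
for vlo in (60,190,220):
  for a,ce,bb,m in blobs(im,(3,130,vlo),(16,255,255),(280,160,345,240),20):
    r=cv2.minAreaRect(np.argwhere(m)[:,::-1].astype(np.float32)); P=[ray(c,*p,187) for p in cv2.boxPoints(r)]
    print(vlo,a,r,np.mean(P,0).round(1),[np.round(P[i+1]-P[i],1)[:2] for i in range(2)])
for a,ce,bb,m in blobs(im,(0,0,0),(180,255,50),(285,165,340,215),60):
    print('blk',a,ce,bb)
m=cv2.inRange(hs,(100,120,60),(130,255,255));m[:,:270]=0;m[:,358:]=0;m[:135]=0;m[240:]=0
r=cv2.minAreaRect(np.argwhere(m)[:,::-1].astype(np.float32));print(r)
for z in(0,100):
  P=[ray(c,*p,z)for p in cv2.boxPoints(r)];print(np.mean(P,0),np.round(P,1)[:,:2].tolist())
save(cv2.resize(im[130:245,265:360],None,fx=5,fy=5,interpolation=cv2.INTER_CUBIC),'pics/w1c.png')
E
```

```text
60 698 ((307.5, 202.5), (35.0, 23.0), 90.0) [451.6 309.4 187. ] [array([ 8. , 23.5]), array([ 37.8, -13. ])]
190 406 ((307.5, 203.0), (34.0, 21.0), 90.0) [452.1 309.2 187. ] [array([ 7.3, 21.5]), array([ 36.7, -12.7])]
220 29 ((316.182373046875, 195.5706024169922), (14.85973834991455, 2.9285614490509033), 77.47119140625) [447.  321.1 187. ] [array([0.3, 3.2]), array([16.6, -2. ])]
220 314 ((307.26922607421875, 210.84619140625), (17.454336166381836, 18.238801956176758), 78.69007110595703) [460.4 306.1 187. ] [array([ 2.5, 19.9]), array([19.9, -2.9])]
blk 92 [294.77173913 193.86956522] [291 187   9  17]
((310.9753723144531, 189.62403869628906), (80.20061492919922, 67.41202545166016), 65.69544982910156)
[483.62335808 295.6875136    0.        ] [[422.3, 237.4], [412.4, 344.0], [543.1, 357.1], [556.6, 244.4]]
[460.38410175 307.42795701 100.        ] [[409.9, 259.4], [401.7, 347.2], [509.4, 357.9], [520.5, 265.2]]
```

View pics/w1c.png

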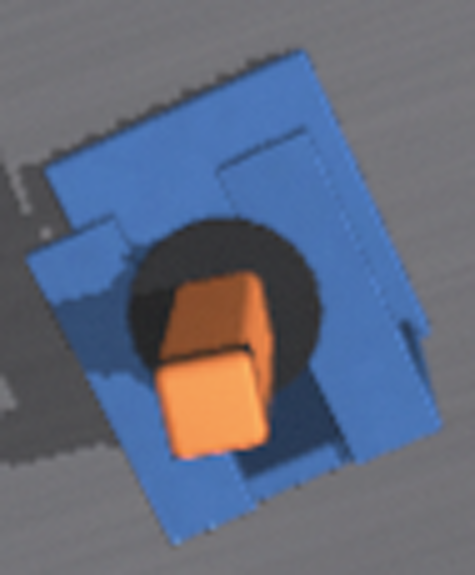

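The handle top is at about (460,306), with its sides turned about -8°. Next I go behind the clamp arm with the fingers shut.

Call:
carry_out(
  motion=[
    [-14.5,-44,0,0,1],
    [-14.5,-44,0,0,1],
    [-14.5,-44,0,0,1],
    [-14.5,-44,0,0,1],
    [-14.5,-44,0,0,1],
    [-14.5,-44,0,0,1],
    [-14.5,-44,0,0,1],
    [-14.5,-44,0,0,1],
    [-14.5,-44,0,0,1],
    [0,0,0,8.2,1],
    [0,0,0,8.2,1],
    [0,0,0,8.2,1],
  ],
)

```text
t: 2.7
eef_pos: [421.9, -76.5, 363.5]
tcp_rot: [3.141, -0.0, 2.383]
ft_force: [-0.1, 0.1, -0.6]
opening: 0.049
grip_force: 0.0
```

Call:
carry_out(
  motion=[
    [0,0,0,8.2,1],
    [0,0,0,8.2,1],
    [0,0,0,8.2,1],
    [0,0,0,8.2,1],
    [0,0,0,0,1],
    [0,0,0,0,1],
  ],
)

```text
t: 3.3
eef_pos: [421.9, -76.4, 363.6]
tcp_rot: [3.141, -0.0, 1.822]
ft_force: [-0.5, -0.5, -0.1]
opening: 0.008
grip_force: 0.0
```

```bash
python3 - <<'E'
from h import *
c,s=wrist();im=c['color'];save(im,'pics/w2.png');print(s['eef_pos'],s['tcp_rot'],s['opening'])
x=np.array([.970,.243]);F=np.array([602.3,-33.8])
def fx(a,b,z): return np.r_[F+a*x+b*np.array([-x[1],x[0]]),z]
print('handle pred',pix(c,fx(-132,0,188)),'hinge',pix(c,fx(-80,0,80)),'dots',pix(c,[587.3,21.9,52]),pix(c,[615.3,-90,52]))
for col in(((22,120,120),(35,255,255)),((105,150,60),(130,255,255)),((0,150,60),(5,255,255)),((174,150,60),(180,255,255))):
  for a,ce,bb,m in blobs(im,*col,(0,0,640,400),40): print(col[0][0],a,ce.round(1),bb)
E
```

```text
[421.91928401 -76.36767739 363.55300605] [ 3.14142439e+00 -9.56448516e-05  1.82171101e+00] 0.007565567105324403
handle pred [373.70117204 174.80572365] hinge [401.29458081 158.57175667] dots [456.5849451  114.33210401] [448.26705683 194.53113597]
22 119 [253.1 109.9] [248 104  12  13]
22 117 [456.8 114.3] [451 109  12  12]
105 121 [319.3  58.4] [314  52  12  13]
105 44 [449.   88.5] [444  86  12   7]
105 94 [448.6 195.1] [443 190  12  11]
105 145 [487.8 275.4] [471 268  31  16]
105 46 [502.8 287.6] [498 280   9  14]
105 93 [445.5 287.5] [432 282  25  12]
0 173 [399. 144.] [386 139  28  10]
0 484 [372.5 175.9] [359 164  29  25]
```

View pics/w2.png

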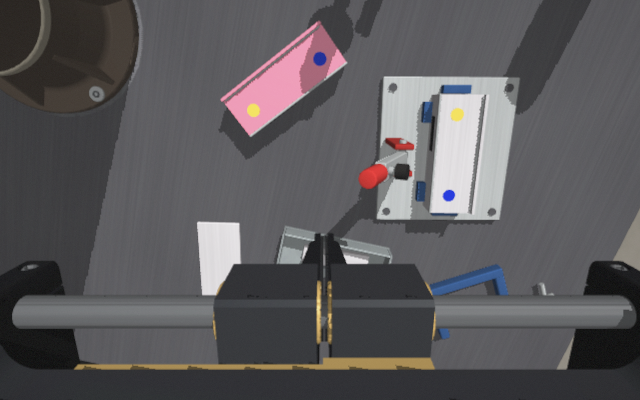

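The wrist view agrees with the prediction to within 1 px for both dots and the handle at (372,176). Now I descend behind the arm and push slowly.

Call:
carry_out(
  motion=[
    [-2.5,0,0,0,1],
    [0,0,40,0,1],
    [0,0,40,0,1],
    [0,0,40,0,1],
    [0,0,40,0,1],
    [0,0,23,0,1],
    [0,0,0,0,1],
    [0,8,0,0,1],
    [0,8,0,0,1],
    [0,8,0,0,1],
    [0,8,0,0,1],
    [0,8,0,0,1],
  ],
)

```text
t: 4.55
eef_pos: [462.2, -69.7, 181.0]
tcp_rot: [3.141, 0.0, 1.816]
ft_force: [-0.6, 0.3, 0.4]
opening: 0.009
grip_force: 0.0
```

Call:
carry_out(
  motion=[
    [0,8,0,0,1],
    [0,8,0,0,1],
    [0,8,0,0,1],
    [0,8,0,0,1],
    [0,8,0,0,1],
    [0,8,0,0,1],
    [0,8,0,0,1],
    [0,8,0,0,1],
    [0,8,0,0,1],
    [0,6,0,0,1],
    [0,0,0,0,1],
  ],
)

```text
t: 5.65
eef_pos: [545.1, -49.6, 189.5]
tcp_rot: [3.12, 0.006, 1.816]
ft_force: [4.3, 16.7, 69.8]
opening: 0.007
grip_force: 34.7
```

```bash
python3 - <<'E'
from h import *
c=env.read_camera('scene');w,s=wrist();print(s['ft_force'],s['eef_pos'])
a=cv2.resize(c['color'][110:260,230:390],(520,488),interpolation=cv2.INTER_CUBIC)
b=cv2.resize(w['color'][80:330,220:420],(270,338));b=np.vstack([b,np.zeros((150,270,3),np.uint8)])
save(np.hstack([a,b]),'pics/s3.png')
E
```

```text
[ 5.17622005 16.07733305 67.92730593] [544.86861478 -49.61182845 189.54180429]
```

View pics/s3.png

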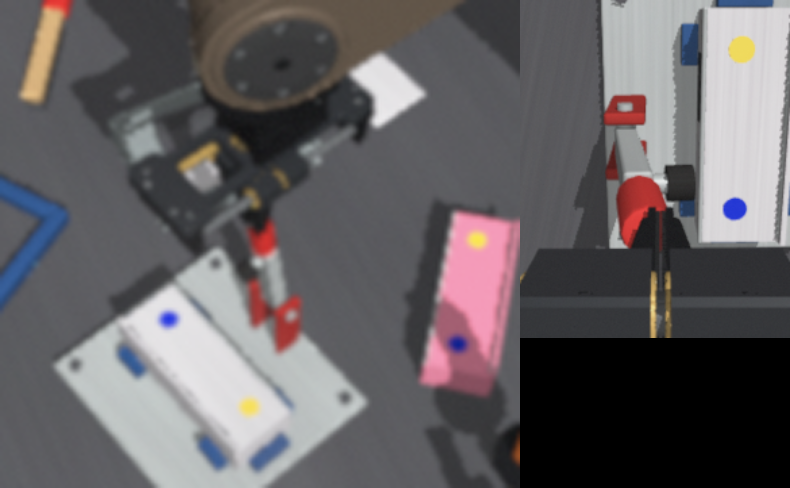

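The arm stands about upright and the finger tip bears down on something, with about 68 N upward on the tool. I'll lift straight up to free it and look again.

Call:
carry_out(
  motion=[
    [0,0,-6,0,1],
    [0,0,-6,0,1],
    [0,0,-6,0,1],
    [0,0,0,0,1],
  ],
)

```text
t: 6.15
eef_pos: [537.1, -51.0, 198.8]
tcp_rot: [3.141, 0.0, 1.816]
ft_force: [0.4, 0.6, -0.7]
opening: 0.003
grip_force: 0.0
```

```bash
python3 - <<'E'
from h import *
c=env.read_camera('scene');w,s=wrist();t=env.read_camera('top');print(s)
a=cv2.resize(c['color'][140:240,270:350],(400,500),interpolation=cv2.INTER_CUBIC)
b=cv2.resize(w['color'][100:300,280:420],(350,500));
save(np.hstack([a,b]),'pics/s4.png')
E
```

```text
{'t': 6.2, 'joints': array([-2.17323569e-01,  3.53773596e-01,  1.74984939e+00,  3.92284339e-05,
        1.03838220e+00, -4.62391033e-01]), 'qvel': array([-0.00086416,  0.0064092 ,  0.01008875, -0.00055699, -0.0060917 ,
       -0.00202455]), 'tau': array([ 1.10560292e-01, -5.17198133e+01, -2.53511649e+01,  5.21148706e-02,
        1.64627437e-01,  2.36446722e-03]), 'eef_pos': array([536.91768877, -51.05931541, 198.29372602]), 'tcp_rot': array([-3.14123852e+00, -2.14266789e-04,  1.81584383e+00]), 'ft_force': array([ 0.17792067, -0.53966415, -0.78791399]), 'moment': array([-0.0705019 ,  0.05559306,  0.01859767]), 'grip_force': 0.0, 'opening': 0.004153858504226567}
```

View pics/s4.png

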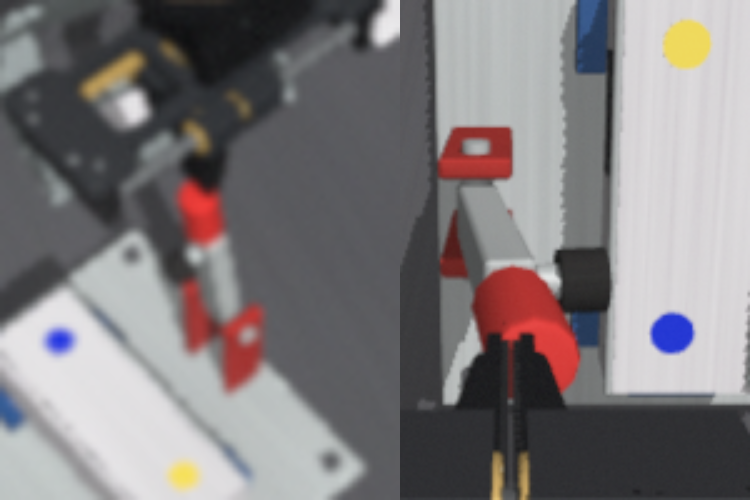

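The finger is behind the handle, and the arm leans slightly forward, held by friction. I'll push on at this greater height and watch the force.

Call:
carry_out(
  motion=[
    [0,5,0,0,1],
    [0,5,0,0,1],
    [0,5,0,0,1],
    [0,5,0,0,1],
  ],
)

```text
t: 6.7
eef_pos: [556.8, -46.0, 198.4]
tcp_rot: [-3.141, -0.0, 1.816]
ft_force: [-0.0, 0.5, 0.0]
opening: 0.007
grip_force: 0.0
```

Call:
carry_out(
  motion=[
    [0,5,0,0,1],
    [0,5,0,0,1],
    [0,5,0,0,1],
    [0,5,0,0,1],
    [0,5,0,0,1],
  ],
)

```text
t: 7.2
eef_pos: [581.0, -40.0, 198.5]
tcp_rot: [3.141, -0.0, 1.816]
ft_force: [-0.3, 1.2, 0.2]
opening: 0.004
grip_force: 0.0
```

```bash
python3 - <<'E'
from h import *
c=env.read_camera('scene');w,s=wrist();print(s['ft_force'])
a=cv2.resize(c['color'][140:240,270:350],(400,500),interpolation=cv2.INTER_CUBIC)
b=cv2.resize(w['color'][100:300,280:420],(350,500));
save(np.hstack([a,b]),'pics/s5.png')
E
```

```text
[-1.21642544 -0.04720197 -0.55830754]
```

View pics/s5.png

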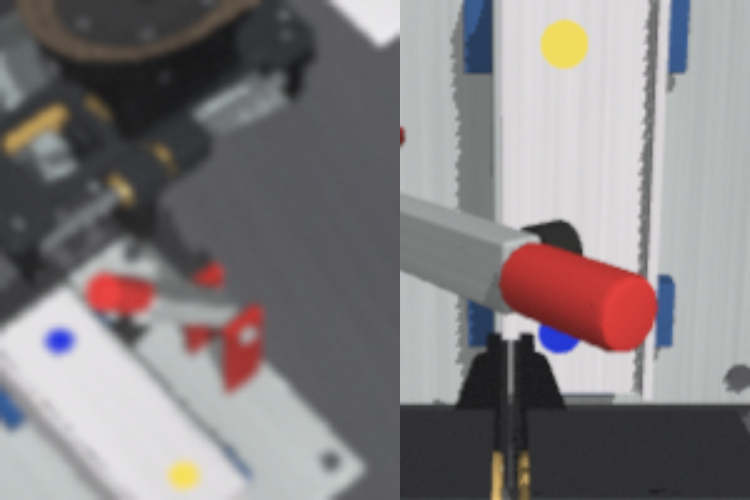

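The arm is falling onto the bracket at last. I'll rise and go towards the stand, turning for the grasp and opening the gripper on the way.

Call:
carry_out(
  motion=[
    [0,0,-40,0,1],
    [0,0,-40,0,1],
    [0,0,-40,0,1],
    [0,0,-40,0,1],
    [0,0,0,7.2,0.5],
    [0,0,0,7.2,0.2],
    [0,0,0,7.2,0],
    [0,0,0,0,0],
    [0,0,0,0,0],
  ],
)

```text
t: 8.2
eef_pos: [580.5, -40.1, 358.5]
tcp_rot: [-3.141, -0.0, 1.443]
ft_force: [0.8, 0.7, -0.4]
opening: 0.37
grip_force: 0.0
```

```bash
python3 - <<'E'
from h import *
c,s=wrist();im=c['color'];save(im,'pics/w6.png');print(s['eef_pos'],s['tcp_rot'])
x=np.array([.970,.243]);F=np.array([602.3,-33.8]);y=np.array([-x[1],x[0]])
print('level handle pred',pix(c,np.r_[F+40*x,80]),'dots',pix(c,[587.3,21.9,52]),pix(c,[615.3,-90,52]))
for col in(((22,120,120),(35,255,255)),((105,150,60),(130,255,255)),((0,150,60),(5,255,255))):
  for a,ce,bb,m in blobs(im,*col,(0,0,640,260),40): print(col[0][0],a,ce.round(1),bb)
E
```

```text
[580.46169206 -40.07787975 358.48666345] [-3.14149475e+00 -9.50819546e-05  1.44266207e+00]
level handle pred [367.50954043 139.19528092] dots [322.77646506 108.42189878] [351.8493558 184.7773652]
22 121 [322.7 108.3] [317 103  12  12]
22 101 [142.  178.1] [137 173  11  11]
105 112 [318.   82.3] [305  75  26  16]
105 80 [352.1  93.9] [347  84  11  21]
105 115 [176.8 109.6] [171 104  12  12]
105 50 [381.3 173.6] [378 166   8  14]
105 96 [352.  185.3] [347 180  11  11]
105 151 [431.5 245.2] [411 233  39  27]
0 444 [368.6 138.8] [353 128  32  23]
0 172 [280.8 157.8] [269 149  23  18]
0 133 [289.4 184.3] [280 177  20  15]
```

The clamp arm is level (handle within about 1 px of the prediction) and the bracket has not moved. On to the probe.

Call:
carry_out(
  motion=[
    [41,-20.6,0,0,0],
    [41,-20.6,0,0,0],
    [41,-20.6,0,0,0],
    [41,-20.6,0,0,0],
    [41,-20.6,0,0,0],
    [41,-20.6,0,0,0],
    [41,-20.6,0,0,0],
    [40,-20.6,0,0,0],
    [0,0,20,0,0],
    [0,0,20,0,0],
    [0,0,0,0,0],
    [0,0,0,0,0],
  ],
)

```text
t: 9.45
eef_pos: [460.3, 305.7, 319.0]
tcp_rot: [-3.142, -0.0, 1.44]
ft_force: [-0.5, -0.1, -0.1]
opening: 1.0
grip_force: 0.0
```

```bash
python3 - <<'E'
from h import *
c,s=wrist();im=c['color'];save(im,'pics/w7.png');print(s['eef_pos'],s['tcp_rot'],s['opening'])
print(pix(c,[460.4,306.1,187]))
u,v=pix(c,[460.4,306.1,187]).astype(int)
roi=(u-45,v-60,u+45,v+50)
for vlo in(60,190,215,230):
 for a,ce,bb,m in blobs(im,(3,110,vlo),(18,255,255),roi,60):
  r=cv2.minAreaRect(np.argwhere(m)[:,::-1].astype(np.float32)); P=[ray(c,*p,187) for p in cv2.boxPoints(r)]
  print(vlo,a,bb,np.mean(P,0).round(1),[np.round(P[i+1]-P[i],1)[:2] for i in range(2)])
for a,ce,bb,m in blobs(im,(0,0,0),(180,255,75),(u-70,v-80,u+70,v+60),60): print('blk',a,ce,bb, ray(c,bb[0]+bb[2]/2,bb[1]+bb[3]/2,105))
E
```

```text
[460.33376542 305.69895703 319.03975381] [-3.14156227e+00 -4.87483045e-05  1.44017376e+00] 1.000365801614328
[323.69510335 180.94024329]
60 783 [313 157  23  36] [461.5 312.  187. ] [array([20.4, -2.7]), array([ -4.1, -33.5])]
190 201 [315 158  19  11] [462.9 323.1 187. ] [array([16.7, -2.2]), array([-1.2, -9.4])]
190 475 [313 170  22  22] [460.3 306.5 187. ] [array([19.6, -2.6]), array([ -2.5, -20.3])]
215 177 [315 158  19  10] [463.  323.6 187. ] [array([16.7, -2.2]), array([-1.1, -8.4])]
215 438 [313 171  22  21] [460.2 306.  187. ] [array([19.6, -2.6]), array([ -2.4, -19.3])]
230 78 [317 162  15   6] [462.7 321.7 187. ] [array([13. , -1.7]), array([-0.6, -4.7])]
230 413 [314 171  21  20] [460.7 306.4 187. ] [array([18.7, -2.5]), array([ -2.3, -18.3])]
blk 788 [323.97715736 160.62690355] [303 145  43  40] [461.43536534 306.3618439  105.        ]
blk 67 [360.68656716 156.3880597 ] [357 146   8  23] [504.64632966 309.5631852  105.        ]
blk 79 [291.         237.89873418] [278 236  29   4] [410.25899991 220.85661128 105.        ]
```

The probe axis at (460.4,306.2) is under the TCP. Descend and grip.

Call:
carry_out(
  motion=[
    [0.5,0,40,0,0],
    [0,0,40,0,0],
    [0,0,40,0,0],
    [0,0,30,0,0],
    [0,0,15,0,0],
    [0,0,10,0,0.3],
    [0,0,0,0,0.6],
    [0,0,0,0,1],
    [0,0,0,0,1],
    [0,0,0,0,1],
    [0,0,0,0,1],
    [0,0,0,0,1],
  ],
)

```text
t: 10.7
eef_pos: [460.3, 306.3, 143.8]
tcp_rot: [3.141, -0.0, 1.439]
ft_force: [-0.5, 0.3, -0.4]
opening: 0.467
grip_force: 0.0
```

Call:
carry_out(
  motion=[
    [0,0,0,0,1],
    [0,0,0,0,1],
    [0,0,0,0,1],
    [0,0,0,0,1],
    [0,0,0,0,1],
    [0,0,0,0,1],
    [0,0,0,0,1],
  ],
)

```text
t: 11.4
eef_pos: [460.3, 306.3, 143.5]
tcp_rot: [3.141, -0.0, 1.439]
ft_force: [0.1, 0.7, 0.5]
opening: 0.233
grip_force: 30.0
```

Gripped, with the opening at 22 mm. Now lift and carry to the yellow dot.

Call:
carry_out(
  motion=[
    [0,0,-15,0,1],
    [0,0,-30,0,1],
    [0,0,-30,0,1],
    [0,0,-30,0,1],
    [0,0,0,0,1],
    [0,0,0,0,1],
  ],
)

```text
t: 12.0
eef_pos: [460.0, 306.2, 248.4]
tcp_rot: [3.141, -0.0, 1.439]
ft_force: [0.1, -0.7, -2.7]
opening: 0.228
grip_force: 30.0
```

```bash
python3 - <<'E'
from h import *
c,s=wrist();im=c['color'];save(im,'pics/w8.png');print(s['eef_pos'],s['tcp_rot'],s['opening'],s['ft_force'])
o=np.array(s['eef_pos']);zc=o[2]-43.5
print('pred collar ctr',pix(c,o+[0,0,-43.5]),pix(c,o+[0,26,-43.5]),pix(c,o+[26,0,-43.5]),'tip',pix(c,o+[0,0,-113.5]))
for a,ce,bb,m in blobs(im,(0,0,0),(180,255,75),(220,60,420,260),200): print('blk',a,ce,bb)
for a,ce,bb,m in blobs(im,(3,110,60),(18,255,255),(250,60,400,260),60): print('or',a,ce,bb)
for a,ce,bb,m in blobs(im,(18,80,60),(30,255,255),(220,20,420,260),15): print('brass',a,ce,bb)
E
```

```text
[459.9996317  306.16289753 248.35677725] [ 3.14147392e+00 -1.89803859e-04  1.43901786e+00] 0.22815645347928323 [ 0.13240956 -0.6974651  -2.69838829]
pred collar ctr [323.74377171 209.08930396] [318.81584419 173.66003257] [359.95389076 204.48595006] tip [323.67346006 185.97627275]
blk 3186 [324.2306968  215.68706842] [278 177  92  83]
or 1442 [323.92302358 219.13245492] [303 199  43  39]
or 892 [323.64125561 249.7544843 ] [301 240  46  20]
```

Call:
carry_out(
  motion=[
    [-37.9,23.3,0,0,1],
    [-37.9,23.3,0,0,1],
    [-37.9,23.3,0,0,1],
    [-37.9,23.3,0,0,1],
    [-37.9,23.3,0,0,1],
    [-37.9,23.3,0,0,1],
    [-37.9,23.3,0,0,1],
    [0,0,20,0,1],
    [0,0,20,0,1],
    [0,0,20,0,1],
    [0,0,0,0,1],
    [0,0,0,0,1],
  ],
)

```text
t: 13.25
eef_pos: [586.8, 21.9, 187.9]
tcp_rot: [-3.14, -0.0, 1.439]
ft_force: [-0.1, 0.5, -1.9]
opening: 0.229
grip_force: 30.0
```

```bash
python3 - <<'E'
from h import *
c,s=wrist();print(s['eef_pos'],s['tcp_rot'],s['ft_force'])
t=env.read_camera('top');S=env.read_camera('scene')
o=np.array(s['eef_pos']);tip=o-[0,0,113.5]
for n,k in(('S',S),('T',t)):
  print(n,'tip',pix(k,tip),'dot',pix(k,[587.3,21.9,52]),'collar',pix(k,o-[0,0,43.5]))
u,v=pix(S,tip).astype(int)
a=cv2.resize(S['color'][v-50:v+30,u-50:u+50],(500,400),interpolation=cv2.INTER_CUBIC);print('origin',u-50,v-50)
b=cv2.resize(c['color'][40:280,230:420],(300,400))
save(np.hstack([a,b]),'pics/y1.png')
E
```

```text
[586.77745696  21.8786826  187.90809441] [-3.13968094e+00 -2.14764535e-06  1.43902298e+00] [-0.12498625  0.49230861 -1.93185852]
S tip [305.67915872 230.85275527] dot [305.68505247 234.14435465] collar [305.12049725 220.01406391]
T tip [300.53406242 173.40932779] dot [300.81379481 173.93763738] collar [299.56052799 171.0588902 ]
origin 255 180
```

View pics/y1.png

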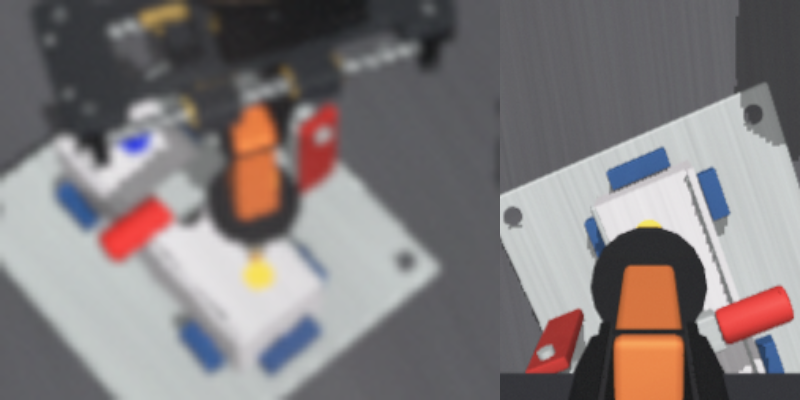

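The scene crop shows the brass tip at about (306.4,232) just above the yellow dot at (306.8,235), as predicted. Lower gently.

Call:
carry_out(
  motion=[
    [0,0,10,0,1],
    [0,0,6,0,1],
    [0,0,3,0,1],
    [0,0,2,0,1],
    [0,0,2,0,1],
    [0,0,2,0,1],
    [0,0,2,0,1],
    [0,0,0,0,1],
    [0,0,0,0,1],
    [0,0,0,0,1],
    [0,0,0,0,1],
  ],
)

```text
t: 14.5
eef_pos: [587.1, 21.8, 161.7]
tcp_rot: [3.141, -0.0, 1.439]
ft_force: [0.0, -0.3, 0.8]
opening: 0.226
grip_force: 30.0
```

Call:
carry_out(
  motion=[
    [0,0,0,0,1],
    [0,0,0,0,1],
    [0,0,0,0,1],
    [0,0,-10,0,1],
    [0,0,-30,0,1],
    [0,0,-30,0,1],
    [-26.8,10.7,0,0,1],
    [-26.8,10.7,0,0,1],
    [-26.8,10.7,0,0,1],
    [-26.8,10.7,0,0,1],
    [0,0,0,0,1],
    [0,0,0,0,1],
  ],
)

```text
t: 15.7
eef_pos: [615.2, -90.4, 231.6]
tcp_rot: [-3.141, -0.0, 1.438]
ft_force: [-0.5, 0.4, -0.8]
opening: 0.232
grip_force: 30.0
```

Call:
carry_out(
  motion=[
    [0,0,25,0,1],
    [0,0,20,0,1],
    [0,0,10,0,1],
    [0,0,5,0,1],
    [0,0,3,0,1],
    [0,0,3,0,1],
    [0,0,3,0,1],
    [0,0,1.5,0,1],
    [0,0,0,0,1],
    [0,0,0,0,1],
    [0,0,0,0,1],
    [0,0,0,0,1],
  ],
)

```text
t: 16.9
eef_pos: [615.5, -90.1, 161.2]
tcp_rot: [3.141, -0.0, 1.439]
ft_force: [0.7, 1.3, 0.4]
opening: 0.228
grip_force: 30.0
```

Call:
carry_out(
  motion=[
    [0,0,0,0,1],
    [0,0,0,0,1],
    [0,0,0,0,1],
    [0,0,0,0,1],
  ],
)

```text
t: 17.3
eef_pos: [615.5, -90.1, 161.0]
tcp_rot: [3.141, -0.0, 1.439]
ft_force: [1.2, 0.0, 1.0]
opening: 0.226
grip_force: 30.0
```

Pressed. Now lift and return to the stand.

Call:
carry_out(
  motion=[
    [0,0,-10,0,1],
    [0,0,-40,0,1],
    [0,0,-40,0,1],
    [41.4,-22.9,0,0,1],
    [41.4,-22.9,0,0,1],
    [41.4,-22.9,0,0,1],
    [41.4,-22.9,0,0,1],
    [41.4,-22.9,0,0,1],
    [41.4,-22.9,0,0,1],
    [41.4,-22.9,0,0,1],
    [41.4,-22.9,0,0,1],
    [41.4,-22.9,0,0,1],
  ],
)

```text
t: 18.5
eef_pos: [458.8, 307.8, 251.6]
tcp_rot: [-3.141, 0.0, 1.439]
ft_force: [1.2, 0.9, -0.9]
opening: 0.229
grip_force: 30.0
```

Call:
carry_out(
  motion=[
    [0,0,0,0,1],
    [0,0,0,0,1],
    [0,0,0,0,1],
  ],
)

```text
t: 18.8
eef_pos: [460.2, 305.6, 251.2]
tcp_rot: [-3.142, 0.0, 1.439]
ft_force: [-0.3, -0.4, -1.8]
opening: 0.228
grip_force: 30.0
```

Call:
carry_out(
  motion=[
    [0.7,0,30,0,1],
    [0,0,30,0,1],
    [0,0,25,0,1],
    [0,0,12,0,1],
    [0,0,5,0,1],
    [0,0,3,0,1],
    [0,0,2,0,1],
    [0,0,0,0,1],
    [0,0,0,0,1],
  ],
)

```text
t: 19.7
eef_pos: [460.4, 307.2, 144.7]
tcp_rot: [3.141, -0.001, 1.439]
ft_force: [-0.7, -0.3, -1.6]
opening: 0.226
grip_force: 30.0
```

Call:
carry_out(
  motion=[
    [-0.5,0,0.7,0,1],
    [0,0,0.5,0,1],
    [0,0,0,0,1],
    [0,0,0,0,0.7],
    [0,0,0,0,0.6],
    [0,0,0,0,0.4],
    [0,0,0,0,0],
    [0,0,0,0,0],
    [0,0,0,0,0],
    [0,0,0,0,0],
    [0,0,0,0,0],
  ],
)

```text
t: 20.8
eef_pos: [460.1, 306.6, 142.9]
tcp_rot: [3.142, -0.0, 1.439]
ft_force: [0.8, 0.2, 0.2]
opening: 0.831
grip_force: 0.0
```

Call:
carry_out(
  motion=[
    [0,0,0,0,0],
    [0,0,-10,0,0],
    [0,0,-40,0,0],
    [0,0,-40,0,0],
    [0,0,-40,0,0],
    [0,0,-45,0,0],
    [0,0,0,0,0],
    [0,0,0,0,0],
    [0,0,0,0,0],
  ],
)

```text
t: 21.7
eef_pos: [459.6, 306.3, 317.0]
tcp_rot: [-3.14, 0.001, 1.439]
ft_force: [0.1, 0.1, -0.5]
opening: 0.999
grip_force: 0.0
```

```bash
python3 - <<'E'
from h import *
c,s=wrist();im=c['color'];print(s['eef_pos'],s['opening'])
u,v=pix(c,[460.4,306.1,187]).astype(int)
for vlo in(60,215):
 for a,ce,bb,m in blobs(im,(3,110,vlo),(18,255,255),(u-45,v-60,u+45,v+50),60):
  r=cv2.minAreaRect(np.argwhere(m)[:,::-1].astype(np.float32)); P=[ray(c,*p,187) for p in cv2.boxPoints(r)]
  print(vlo,a,bb,np.mean(P,0).round(1),[np.round(P[i+1]-P[i],1)[:2] for i in range(2)])
for a,ce,bb,m in blobs(im,(0,0,0),(180,255,75),(u-70,v-80,u+70,v+60),200): print('blk',a,bb, ray(c,bb[0]+bb[2]/2,bb[1]+bb[3]/2,105))
T=env.read_camera('top')
Y=((22,120,120),(35,255,255));B=((105,150,60),(130,255,255));R=((0,150,60),(5,255,255))
for col,z in((Y,52),(B,52),(R,85)):
  for a,ce,bb,m in blobs(T['color'],*col,(285,140,360,215),8): print(a,ce.round(1),ray(T,*ce,z).round(1))
E
```

```text
[459.60917783 306.32171468 317.04816474] 0.9993788222550652
60 797 [313 157  24  36] [461.1 312.9 187. ] [array([21.1, -2.8]), array([ -4.1, -33.3])]
215 176 [316 159  19  10] [463.  323.4 187. ] [array([16.6, -2.2]), array([-1.1, -8.4])]
215 452 [314 171  22  21] [460.3 306.9 187. ] [array([19.5, -2.6]), array([ -2.4, -19.2])]
blk 788 [304 145  43  39] [461.7051209 307.6419539 105.       ]
12 [301.5 173.5] [588.6  19.8  52. ]
12 [337.6 164.2] [615.8 -92.1  52. ]
59 [315.8 154.5] [642.1 -25.2  85. ]
10 [332.  192.3] [527.6 -72.3  85. ]
```

The probe hangs as it did before, the bracket has not moved and the clamp is level. Handing in.

```bash
python3 -c "
from cell import env
print(env.job_done())"
```

```text
the job is handed in; nothing more can be done
None
```

The job is handed in, though no verdict came back: the clamp rests on the bracket, both dots were pressed by about 4 mm (estimated from tool height and force), and the probe hangs back in its stand; one early clamp push jammed at about 70 N at the wrist (the arm/gripper-body limit is 40 N) before I freed it.

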